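Sound the tin with the depth gauge and lock the reading

ROBOT

A 6-joint arm with a two-finger parallel gripper is mounted at the origin on the work surface. World frame = base frame: x ahead of the robot, y to its left, z up, the work surface at z = 0. Lengths are in m, angles in rad, forces in N, time in s.
With the tool pointing down it reaches from about 0.3 to 0.825 m from the base axis. Payload 5.4 kg.
Tool frame: the origin (TCP) lies at the very end of the fingers, on their centre line; the grasp point (between the pads) lies 19 mm behind it; z points along the fingers, x is the direction in which the jaws open and shut, and the axes are right-handed (so a half turn about z gives the same grasp; the last joint's range is limited). The gripper opens to 92 mm and grips with 3 to 60 N. Pads are 20 mm wide; open, the fingers measure 128 mm over their backs; the gripper's body (75 mm by 189 mm) begins 69 mm behind the grasp point.
Start: joints at [1.041, 0.158, 1.597, -0, 1.386, -0.21], TCP at [0.181, 0.546, 0.215] pointing down, gripper open.
Joint ranges: [-2.91, 2.91], [-0.94, 2.29], [0.18, 2.7], [-1.29, 4.43], [0.17, 2.64], [-3, 3]. Speed limits (rad/s): [2.57, 2.57, 3.14, 3.14, 3.14, 3.14].

INTERFACE

Orientations are given as a rotation vector (axis times angle).
In Python, from workcell import bot gives the robot as it stands. Calls block until the motion is done:
- bot.goto(position, orientation): joint-space move of the TCP to a pose.
- bot.line_to(position, rot=None, max_speed=0.15): straight line of the TCP; rot=None keeps the orientation; max_speed is the mean speed in m/s.
- bot.set_joints(angles): joint-space move.
- bot.set_gripper(opening, newtons=None): opening from 0.0 (shut) to 1.0 (fully open); newtons is the grip in N (None keeps the last); returns when the fingers have stopped.
- bot.hold(seconds).
- bot.inverse_kinematics(position, orientation): joint angles nearest the present ones, or None.
- bot.read_camera(name): name is "side" or "top"; returns a dict with "pixels" (400x640x3 uint8, blue, green, red), "fx", "fy", "cx", "cy" (pixels), "R" (3x3) and "t" (3): a world point X has camera coordinates R X + t. Camera axes: x right, y down, z forward; pixel columns grow to the right and rows downward; lengths in m; the calibration is good to about 2 mm. A picture is of the moment at which its call begins. There is no depth.
A pose or a line that the arm cannot do raises bot.MotionError and nothing moves.
- bot.job_done(): hands the job in, once; it reports no verdict.
Readings, each from a call of its own:
- bot.current_clock(): time.
- bot.current_joints(): joint angles.
- bot.current_joint_vel(): joint speeds.
- bot.current_effort(): joint torques, N m.
- bot.current_ee_pos(): TCP position.
- bot.current_tool_rot(): TCP orientation.
- bot.current_contact_force(): force on the tool from outside, world axes, zero at the start.
- bot.current_ft_torque(): the same for the moment, N m.
- bot.current_opening(): opening from 0.0 (shut) to 1.0 (fully open).
Only numpy, scipy, OpenCV 4.12 (cv2) and the standard library are available. Lean on these libraries where they do the work, as an engineer would, in place of code of your own. Each camera call takes 0.05 s, during which the arm holds its last target.

TASK

Find how far down the inner disc of the open round tin sits: pick up the depth gauge by its knob, stand it squarely across the middle of the tin's rim with its bridge resting flat, then lower the rod gently until its foot touches the disc, without pressing hard. Then push the lock lever fully down so the reading stays, and let go, leaving the gauge on the tin with its foot still touching the disc; do not disturb the other things.

Things in the scene. Friction and masses are not known exactly. Their poses are not given: they have to be found in the camera images.
- gauge: depth gauge of plain aluminium: a flat bridge 160 mm long (its y axis), 32 mm wide (x) and 10 mm thick, with a guide housing 18 mm (x) by 26 mm (y) in its middle, up to 36 mm above the underside. An upright steel rod of 8 mm slides through the housing and ends at the top in a round knob. Origin: centre of the bridge's underside, on the rod's axis; z up. The gauge weighs about 0.4 kg (0.3 to 0.55). It starts standing upright on the worktop with its rod drawn fully up.
- gauge_knob (a point): centre of the round black ribbed knob at the rod's upper end: 22 mm across, 20 mm tall, 130 mm above the bridge's underside when the rod is fully up; it moves with the rod. Lifting by the knob carries the whole gauge, hanging from the rod's upper stop.
- gauge_foot (a point): underside centre of the silicone foot (11 mm across, soft: it gives about 1 mm at 6 N) at the rod's lower end, 128 mm below the knob's centre; 2 mm above the bridge's underside when the rod is fully up.
- gauge_rod (a joint): how far the rod is pushed down from its upper stop, 0 to 0.080 m; the foot lies this value less 2 mm below the bridge's underside. A friction slide: it takes about 2 N to push and stays where it is left.
- gauge_lock (a joint): angle of the cam lock lever: 0 = open, standing up at 34 degrees above level; 0.60 rad = locked, lying level (its stop). It swings outward and down about a level axis (the gauge's x) that lies 20 mm to the +y side of the rod and 30 mm above the bridge's underside. Stiff: it stays where it is left; pushing down on it 30 mm from its pivot takes about 4 to 6 N, the last of the swing the most. Locked, it clamps the rod in the housing.
- gauge_lever (a point): middle of the upper face of the paddle (20 x 14 mm) at the end of the black lock lever, 36 mm from the pivot; with the lever locked it lies 56 mm to the +y side of the rod and 35 mm above the bridge's underside.
- tin: round plain steel tin without its lid, 120 mm outside diameter, 95 mm tall, wall 3 mm, loose on the worktop. Origin: centre of its underside. Inside is a flat round disc, 107 mm across, pushed down level inside; its upper face lies anywhere from 45 to 70 mm below the rim and its height is not told.
- tin_rim (a point): centre of the tin's open mouth, level with the upper edge of the rim (95 mm above the worktop).
- lid: the tin's lid, 125 mm across and 15 mm tall, lying on the worktop; origin: centre of its underside. To be left alone.
- kettle: stainless kettle, 168 mm across, 240 mm tall with its handle, standing on a grey silicone trivet; origin: centre of its underside. To be left alone.
- spoon_holder: glass spoon holder 92 mm across and 125 mm tall with three long spoons and spatulas that reach 275 mm; origin: centre of its underside. To be left alone.
Things that resemble listed ones, but are neither listed nor needed, are in the scene too. Of the things like the gauge, leave any that is orange; of the rest the smaller one is meant.

How it is judged:
On the way, in this order (a step that is already met when the one before it is completed fails the run):
1. the gauge stands across the rim, its bridge flat on it, with the lock open and the foot not yet down (horizontal distance between gauge and tin_rim below 0.02 m and z of gauge in the frame of tin_rim between -0.003 and 0.003 m and angle between gauge's own z axis and vertical below 0.04 rad and value of joint gauge_lock below 0.25 rad and value of joint gauge_rod below 0.042 m), for 0.2 s.
2. the rod is down and its foot touches the disc, the lock still open and the bridge still flat on the rim (contact force between gauge_rod and tin above 0.2 N and value of joint gauge_rod above 0.042 m and value of joint gauge_lock below 0.25 rad and z of gauge in the frame of tin_rim below 0.003 m), for 0.2 s.
At the end, for the whole second after the job is handed in: The gauge stands still across the upright tin, its rod's axis within 20 mm of the tin's axis, bridge within 3 mm of the rim's height and within 0.04 rad of level; the foot touches the disc (more than 0.2 N), and the lock lever is down past 0.52 rad (value of joint gauge_lock above 0.52 rad and contact force between gauge_rod and tin above 0.2 N and value of joint gauge_rod above 0.042 m and horizontal distance between gauge and tin_rim below 0.02 m and z of gauge in the frame of tin_rim between -0.003 and 0.003 m and angle between gauge's own z axis and vertical below 0.04 rad and angle between tin's own z axis and vertical below 0.03 rad and linear speed of gauge below 0.02 m/s).
It fails at once if the foot is pressed on the disc, or the rod against the tin, with more than 15 N (contact force between gauge_rod and tin above 15 N).
It fails at once if the tin is tipped over 0.15 rad or shoved more than 40 mm (angle between tin's own z axis and vertical above 0.15 rad or distance of tin from where it was at the start of the episode above 0.04 m).
It fails at once if the lid, kettle or spoon holder is moved more than 15 mm (distance of any of lid, kettle, spoon_holder from where it was at the start of the episode above 0.015 m).
It also fails if it takes over 72 s, if anything falls off the work surface, if the arm or the gripper's body presses on something with over 40 N, if the wrist force passes 120 N, or if a joint passes its speed limit or range.

## Working session

There is one attempt and no reset: what is moved stays moved. The work goes in short steps, each a Python script; the robot and the scene stay as the last script left them, time stands still between calls to the robot, and variables do not carry over. Pictures are saved under pics/ and viewed, and the job is handed in when it is done.

```bash
ls; mkdir -p pics
python3 - <<'E'
from workcell import bot
import cv2,numpy as np
print(bot.current_clock())
for n in("top","side"):
    c=bot.read_camera(n); cv2.imwrite(f"pics/{n}0.png",c["pixels"]); np.savez(f"{n}0.npz",**c)
    print(n,c["fx"],c["cx"],c["cy"],c["R"],c["t"],-np.array(c["R"]).T@c["t"])
print(bot.current_tool_rot(),bot.current_ee_pos(),bot.current_contact_force())
E
```

```text
pics
0.0
top 458.2693169611938 307.3427432365089 198.30271598203726 [[-1.74674653e-02 -9.99843505e-01 -2.80250198e-03]
 [-9.90211229e-01  1.76872595e-02 -1.38451733e-01]
 [ 1.38479634e-01  3.56668102e-04 -9.90365217e-01]] [-0.03801244  0.59562784  1.45879017] [ 0.38712066 -0.04906182  1.52709422]
side 369.8706748944506 313.4911777956708 197.6485390405347 [[ 0.94525908 -0.326136   -0.01098109]
 [-0.21099103 -0.58516432 -0.782985  ]
 [ 0.24893385  0.74244059 -0.62194366]] [-0.55587882  0.16939578  1.18427746] [ 0.26638375 -0.96142338  0.86308405]
[ 2.54625687e+00  1.83897646e+00 -2.37221393e-03] [0.18050475 0.54534585 0.21373265] [-0.03419051  0.31562779  0.43418287]
```

View pics/top0.png

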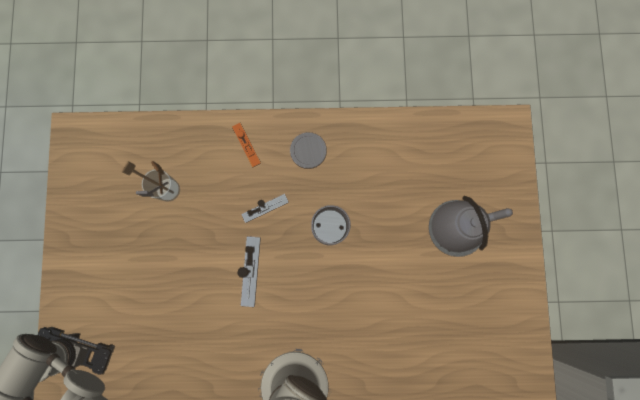

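View pics/side0.png

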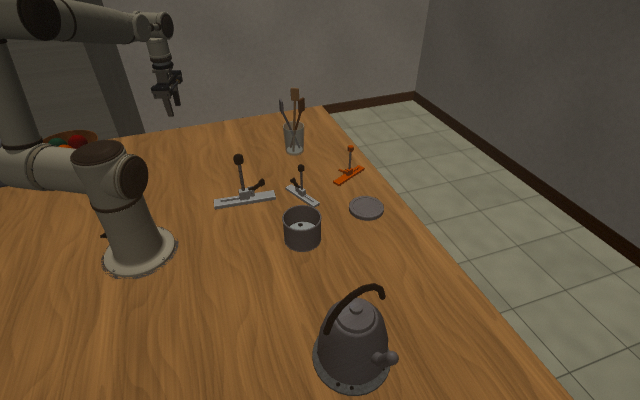

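Run:
```python
import cv2,numpy as np
t=cv2.imread("pics/top0.png")[170:270,225:365]; s=cv2.imread("pics/side0.png")[140:260,260:400]
cv2.imwrite("pics/zt.png",cv2.resize(t,None,fx=5.6,fy=5.6,interpolation=cv2.INTER_CUBIC))
cv2.imwrite("pics/zs.png",cv2.resize(s,None,fx=5,fy=5,interpolation=cv2.INTER_CUBIC))
```

```text
(no output)
```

View pics/zt.png

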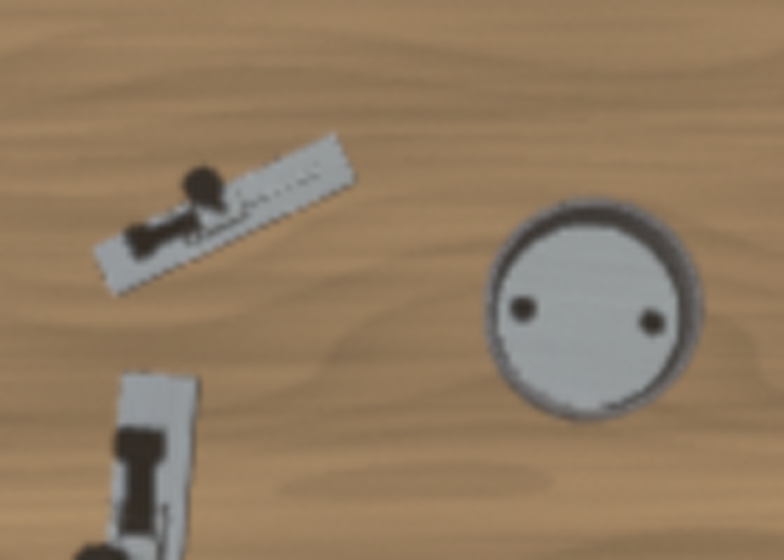

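View pics/zs.png

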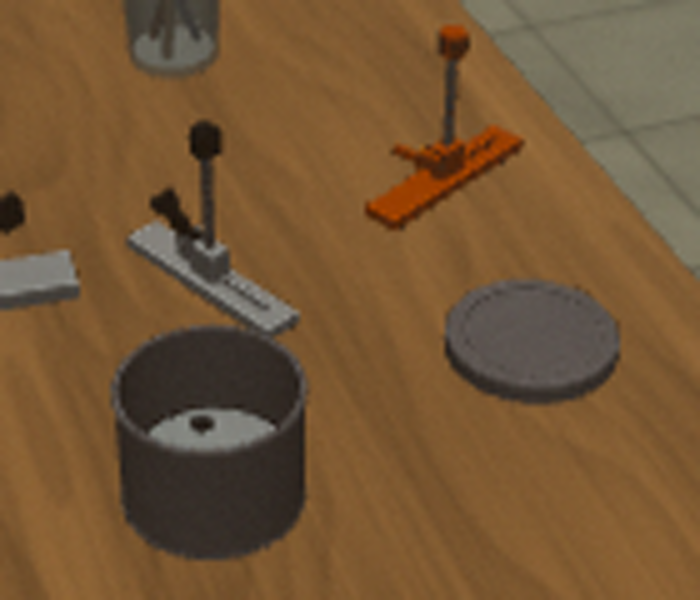

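```bash
cat > h.py <<'E'
import numpy as np,cv2
from workcell import bot
def cam(n,f=None):
    c=dict(np.load(f)) if f else bot.read_camera(n)
    return c
def ray(c,uv,z):
    uv=np.atleast_2d(np.array(uv,float)); R=np.array(c["R"]);t=np.array(c["t"])
    d=np.c_[(uv[:,0]-c["cx"])/c["fx"],(uv[:,1]-c["cy"])/c["fy"],np.ones(len(uv))]@R
    o=-R.T@t
    return o+d*((z-o[2])/d[:,2])[:,None]
def tri(c1,p1,c2,p2):
    P=[np.array([[c["fx"],0,c["cx"]],[0,c["fy"],c["cy"]],[0,0,1]])@np.c_[c["R"],c["t"]] for c in(c1,c2)]
    X=cv2.triangulatePoints(P[0],P[1],np.array(p1,float).reshape(2,1),np.array(p2,float).reshape(2,1))[:,0]
    return X[:3]/X[3]
def proj(c,X):
    p=np.array(c["R"])@X+c["t"]; return np.array([c["fx"]*p[0]/p[2]+c["cx"],c["fy"]*p[1]/p[2]+c["cy"]])
def blob(m,box):
    k=np.zeros_like(m);x0,y0,x1,y1=box;k[y0:y1,x0:x1]=m[y0:y1,x0:x1]
    cs,_=cv2.findContours(k,cv2.RETR_EXTERNAL,cv2.CHAIN_APPROX_NONE)
    return max(cs,key=cv2.contourArea)[:,0,:]
E
python3 - <<'E'
from h import *
t=cam("top","top0.npz");s=cam("side","side0.npz")
def masks(c):
    h=cv2.cvtColor(c["pixels"],cv2.COLOR_BGR2HSV)
    return ((h[...,1]<60)&(h[...,2]>110)).astype(np.uint8),((h[...,2]<70)).astype(np.uint8),(h[...,1]<70).astype(np.uint8)
pale,dark,grey=masks(t)
b=blob(pale|dark,(238,192,292,225)); 
bp=blob(pale,(238,192,292,225)); W=ray(t,bp,0.010)[:,:2]
r=cv2.minAreaRect((W*1000).astype(np.float32)); print("bridge",r,cv2.boxPoints(r))
e=blob(grey,(305,200,355,250)); W=ray(t,e,0.095)[:,:2]
print("rim",np.array(cv2.minEnclosingCircle((W*1000).astype(np.float32))[0]),cv2.fitEllipse((W*1000).astype(np.float32)))
ps,ds,gs=masks(s)
k=blob(ds,(293,160,309,175)); kc=cv2.minEnclosingCircle(k.astype(np.float32));print("knob side",kc)
k2=blob(dark,(256,197,266,208));k2c=cv2.minEnclosingCircle(k2.astype(np.float32));print("knob top",k2c)
print("knob tri",tri(t,k2c[0],s,kc[0]),ray(t,k2c[0],.13),ray(s,kc[0],.13))
# check rim in side
e=blob(gs,(280,200,325,252));print("tin side bbox",cv2.boundingRect(e))
l=blob(dark,(245,205,256,217)); print(l.mean(0), ray(t,l.mean(0),.05))
E
```

```text
bridge ((570.0120849609375, 95.01769256591797), (34.08112716674805, 160.6867218017578), 24.69522476196289) [[520.96326  160.89369 ]
 [588.0968    14.902893]
 [619.0609    29.141693]
 [551.92737  175.13249 ]]
rim [ 503.16671753 -118.20018768] ((503.07330322265625, -118.57624053955078), (121.07196807861328, 124.4843521118164), 49.07522201538086)
knob side ((300.5, 169.0), 5.02503776550293)
knob top ((261.0454406738281, 203.31817626953125), 3.318605661392212)
knob tri [0.57147523 0.09466163 0.12195725] [[0.56944658 0.0940306  0.13      ]] [[0.56969506 0.08311827 0.13      ]]
tin side bbox (282, 200, 39, 52)
[251.29411765 211.82352941] [[0.55264541 0.13394193 0.05      ]]
```

Run:
```python
from h import *
from scipy.optimize import least_squares
t=cam("top","top0.npz");s=cam("side","side0.npz")
g=cv2.cvtColor(t["pixels"],cv2.COLOR_BGR2HSV)
e=blob((g[...,1]<70).astype(np.uint8),(305,200,355,250)); W=ray(t,e,0.095)[:,:2]
nad=np.array([.387,-.049]);c=W.mean(0)
d=(c-nad)/np.linalg.norm(c-nad)
for lim in (-1,-.2,0.1):
    a=(W-c)@d/np.linalg.norm(W-c,axis=1); P=W[a>lim]
    for free in(0,1):
        f=lambda q:np.linalg.norm(P-q[:2],axis=1)-(q[2] if free else .0605)
        q=least_squares(f,[*c,.06]);print(lim,free,q.x,np.sqrt(np.mean(q.fun**2)))
# side: hue-based rim upper edge
im=t["pixels"].copy()
for X in ([.505,-.119],[.503,-.1184]):
  print(proj(t,np.array([*X,.095])),proj(s,np.array([*X,.095])))
# side view check of overlay rim
c=s["pixels"].copy()
th=np.linspace(0,6.28,80)
big=cv2.resize(c[190:260,270:340],None,fx=8,fy=8,interpolation=cv2.INTER_CUBIC)
bt=cv2.resize(t["pixels"][195:255,300:360],None,fx=8,fy=8,interpolation=cv2.INTER_CUBIC)
for a in th:
    for z,col in((.095,(0,0,255)),(0,(0,255,0))):
        X=np.array([.505+.06*np.cos(a),-.119+.06*np.sin(a),z])
        cv2.circle(big,tuple(int(v) for v in (proj(s,X)-[270,190]+.5)*8),1,col,-1)
        cv2.circle(bt,tuple(int(v) for v in (proj(t,X)-[300,195]+.5)*8),1,col,-1)
h=max(big.shape[0],bt.shape[0]);o=np.zeros((560,560+480,3),np.uint8)
o[:560,:560]=big;o[:480,560:]=bt
cv2.imwrite("pics/ov.png",cv2.resize(o,None,fx=.75,fy=.75))
for y in(0,1):
  for yaw in (24.7,204.7):
    from scipy.spatial.transform import Rotation as Ro
    a=np.radians(yaw);R=np.array([[np.cos(a),np.sin(a),0],[np.sin(a),-np.cos(a),0],[0,0,-1]]).T
    rv=Ro.from_matrix(R).as_rotvec()
    p=[.57,.095,.114] if y==0 else [.505,-.119,.2]
    print(yaw,rv,bot.inverse_kinematics(p,rv))
```

```text
-1 0 [ 0.50306796 -0.11857752  0.06      ] 0.0013798104971763708
-1 1 [ 0.50306369 -0.11858437  0.06136252] 0.0010770180835066193
-0.2 0 [ 0.504208   -0.11938667  0.06      ] 0.0008819302873361355
-0.2 1 [ 0.50381719 -0.11914394  0.06087189] 0.0008568981414925814
0.1 0 [ 0.50417861 -0.11945734  0.06      ] 0.0009009892126999192
0.1 1 [ 0.50379117 -0.11921287  0.0608606 ] 0.0008903150794384093
[330.30472096 223.95817346] [300.52450838 216.1320805 ]
[330.12864129 224.59926551] [299.86016209 216.15546654]
24.7 [3.068894   0.67193307 0.        ] [-4.38585420e-02  2.61600472e-01  1.68412949e+00 -4.44089210e-16
  1.19586269e+00 -4.74954867e-01]
204.7 [ 0.67193307 -3.068894   -0.        ] [-4.38585420e-02  2.61600472e-01  1.68412949e+00 -4.44089210e-16
  1.19586269e+00  2.66663779e+00]
24.7 [3.068894   0.67193307 0.        ] [-4.64626066e-01  2.37744014e-02  1.77037370e+00 -4.44089210e-16
  1.34744455e+00 -8.95722392e-01]
204.7 [ 0.67193307 -3.068894   -0.        ] [-4.64626066e-01  2.37744014e-02  1.77037370e+00 -4.44089210e-16
  1.34744455e+00  2.24587026e+00]
```

View pics/ov.png

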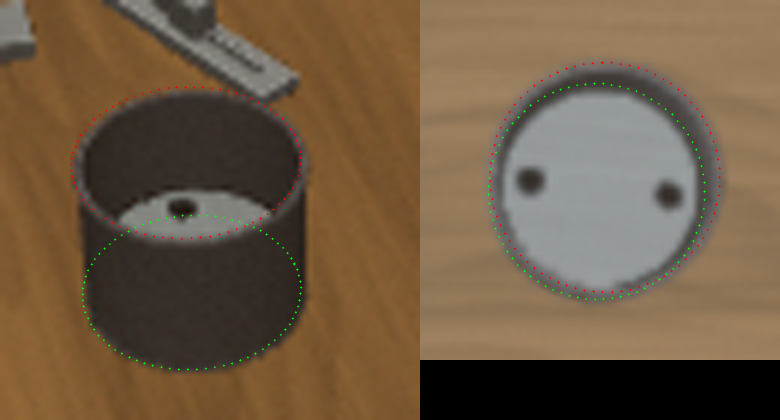

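Run:
```python
from h import *
s=cam("side","side0.npz")
print(proj(s,np.array([.57,.0948,.13])))
big=cv2.resize(s["pixels"][155:215,275:330],None,fx=10,fy=10,interpolation=cv2.INTER_CUBIC)
def P(X,c): cv2.circle(big,tuple(int(v) for v in (proj(s,np.array(X))-[275,155]+.5)*10),3,c,-1)
o=np.array([.570,.095,0]);a=np.radians(24.7);x=np.array([np.cos(a),np.sin(a),0]);y=np.array([-np.sin(a),np.cos(a),0]);z=np.array([0,0,1])
for i in(-1,1):
  for j in(-1,1): P(o+x*.016*i+y*.08*j+z*.01,(0,0,255))
P(o+z*.14,(0,255,0));P(o+z*.12,(0,255,0));P(o+z*.13,(255,0,0));P(o+z*.036,(255,0,0));P(o+y*.0469+z*.0545,(0,255,255))
cv2.imwrite("pics/g.png",big)
```

```text
[299.59639612 167.25074822]
```

View pics/g.png

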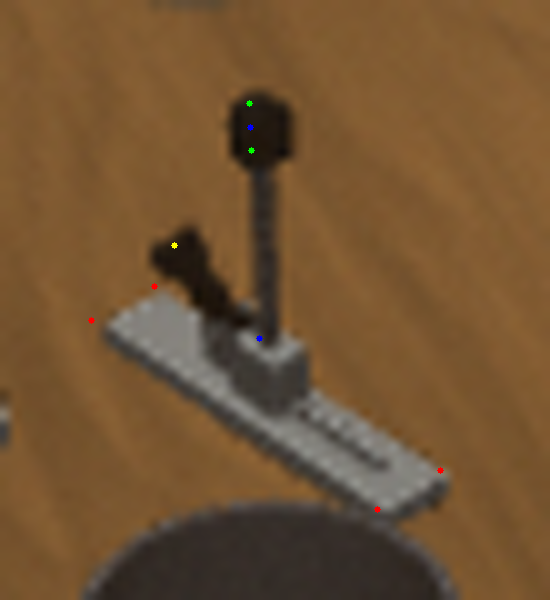

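```bash
cat >> h.py <<'E'
from scipy.spatial.transform import Rotation as Ro
YAW=np.radians(24.7)
def rv(a=YAW):
    return Ro.from_matrix(np.array([[np.cos(a),np.sin(a),0],[np.sin(a),-np.cos(a),0],[0,0,-1]]).T).as_rotvec()
E
python3 - <<'E'
from h import *
p=bot.current_ee_pos()
bot.line_to([p[0],p[1],.36],max_speed=.25)
bot.goto([.5712,.0946,.34],rv())
bot.set_gripper(.6)
bot.line_to([.5712,.0946,.175],max_speed=.2)
print(bot.current_clock(),bot.current_ee_pos(),bot.current_contact_force())
for n in("top","side"):
    c=bot.read_camera(n); cv2.imwrite(f"pics/{n}1.png",c["pixels"])
c=cv2.imread("pics/side1.png")[90:215,230:370];cv2.imwrite("pics/s1z.png",cv2.resize(c,None,fx=4.5,fy=4.5,interpolation=cv2.INTER_CUBIC))
E
```

```text
4.6417 [0.57214387 0.09455748 0.17647473] [ 0.35491468  0.47166381 -0.09249372]
```

View pics/s1z.png

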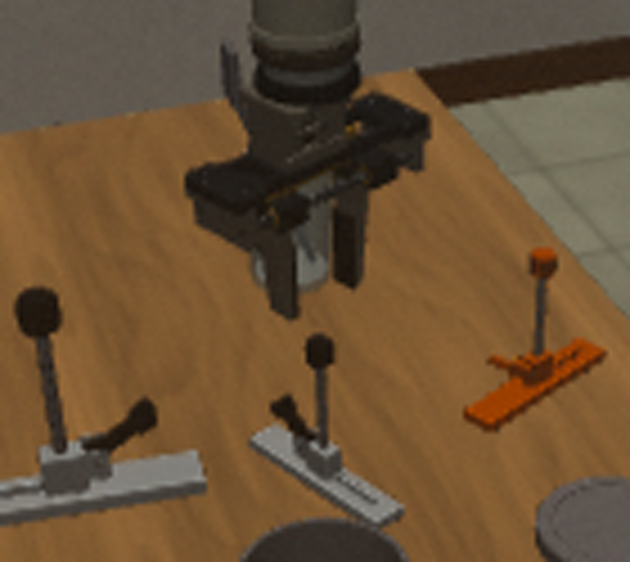

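Run:
```python
from h import *
bot.line_to([.5712,.0946,.114],max_speed=.1)
print(bot.current_ee_pos(),bot.current_contact_force())
bot.set_gripper(0,30)
print(bot.current_opening(),bot.current_ee_pos(),bot.current_contact_force())
bot.line_to([.5712,.0946,.255],max_speed=.1)
bot.hold(.3)
print(bot.current_clock(),bot.current_opening(),bot.current_ee_pos(),bot.current_contact_force())
for n in("top","side"):
    c=bot.read_camera(n); cv2.imwrite(f"pics/{n}2.png",c["pixels"])
c=cv2.imread("pics/side2.png")[60:215,230:370];cv2.imwrite("pics/s2z.png",cv2.resize(c,None,fx=3.8,fy=3.8,interpolation=cv2.INTER_CUBIC))
```

```text
[0.57171604 0.09460719 0.11462049] [ 0.25459562 -0.35200347 -0.40337798]
0.22853875294462583 [0.57114483 0.09451515 0.11413134] [-0.6695629  -0.27813607  1.68182746]
7.9667 0.2321268279613481 [0.57110501 0.09458236 0.25478318] [ 0.10918817  0.2789658  -4.62451098]
```

View pics/s2z.png

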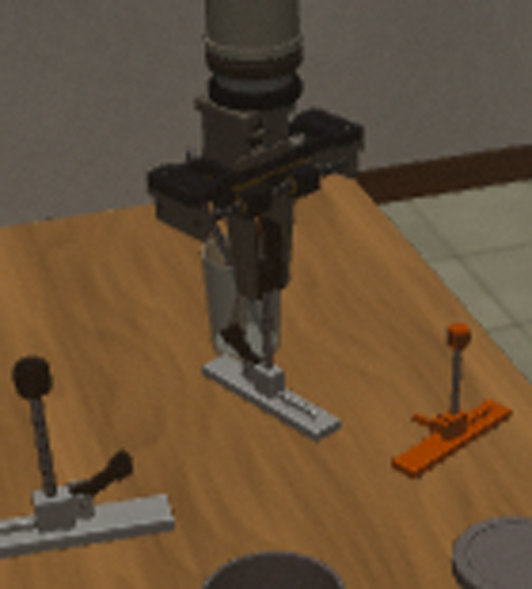

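Run:
```python
from h import *
T=[.5052,-.1193]
bot.line_to([*T,.255],max_speed=.15)
bot.line_to([*T,.216],max_speed=.06); bot.hold(.3)
print(bot.current_clock(),bot.current_ee_pos(),bot.current_contact_force())
for n in("top","side"):
    c=bot.read_camera(n); cv2.imwrite(f"pics/{n}3.png",c["pixels"]); np.savez(n+"3.npz",**c)
a=cv2.imread("pics/side3.png")[130:260,240:370];b=cv2.imread("pics/top3.png")[170:280,275:385]
o=np.zeros((400,800,3),np.uint8);o[:,:400]=cv2.resize(a,(400,400),interpolation=cv2.INTER_CUBIC);o[:,400:]=cv2.resize(b,(400,400),interpolation=cv2.INTER_CUBIC);cv2.imwrite("pics/z3.png",o)
```

```text
10.8083 [ 0.50536491 -0.11939695  0.2163389 ] [-0.39864385  0.05930695 -4.12356909]
```

View pics/z3.png

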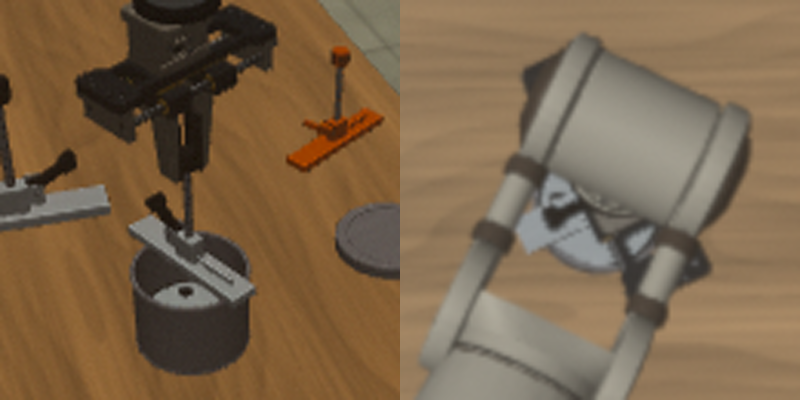

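Run:
```python
from h import *
T=[.5052,-.1193]
for z in np.arange(.214,.2045,-.0015):
    bot.line_to([*T,z],max_speed=.02); bot.hold(.15)
    f=np.mean([bot.current_contact_force()[2] for _ in range(3)])
    print(round(z,4),bot.current_ee_pos()[2].round(4),f.round(2))
    if f>1: break
bot.hold(.4)
print(bot.current_clock(),bot.current_contact_force(),bot.current_ft_torque())
for n in("side",):
    c=bot.read_camera(n); cv2.imwrite(f"pics/{n}4.png",c["pixels"]); np.savez(n+"4.npz",**c)
a=cv2.imread("pics/side4.png")[130:260,240:370];cv2.imwrite("pics/z4.png",cv2.resize(a,(590,590),interpolation=cv2.INTER_CUBIC))
```

```text
0.214 0.214 -4.91
0.2125 0.2125 -4.12
0.211 0.211 -4.22
0.2095 0.2095 -4.53
0.208 0.2084 -0.22
0.2065 0.2068 1.35
13.7083 [0.10654317 0.04681109 0.68344621] [-0.05513684  0.09086729 -0.02255341]
```

View pics/z4.png

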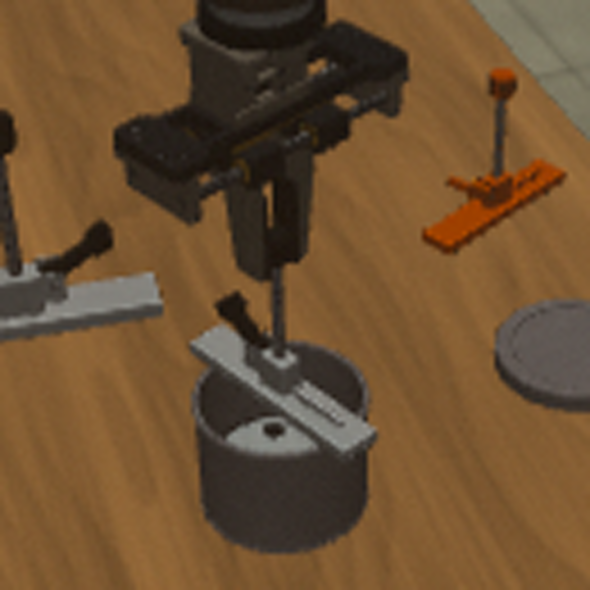

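Run:
```python
from h import *
T=[.5052,-.1193]
def F(n=5):
    v=[]
    for _ in range(n): v.append(bot.current_contact_force()[2]); bot.hold(.02)
    return np.median(v)
bot.line_to([*T,.166],max_speed=.03); bot.hold(.1); print(F())
base=[]
for z in np.arange(.165,.134,-.0006):
    bot.line_to([*T,z],max_speed=.012); f=F()
    base.append(f); b=np.median(base[:-2]) if len(base)>4 else f
    print(round(z,4),bot.current_ee_pos()[2].round(4),f.round(2))
    if len(base)>4 and f-b>2.0: break
bot.hold(.4)
print(bot.current_clock(),F(10),bot.current_ee_pos(),bot.current_contact_force())
```

```text
-0.4515080843301429
0.165 0.165 -0.01
0.1644 0.1644 1.01
0.1638 0.1638 0.99
0.1632 0.1631 1.06
0.1626 0.1625 0.41
0.162 0.1619 0.23
0.1614 0.1613 0.88
0.1608 0.1608 0.68
0.1602 0.1602 -0.21
0.1596 0.1595 0.69
0.159 0.1589 0.77
0.1584 0.1584 0.55
0.1578 0.1577 0.44
0.1572 0.1571 0.07
0.1566 0.1565 1.27
0.156 0.1559 0.88
0.1554 0.1553 0.43
0.1548 0.1548 0.65
0.1542 0.1541 0.64
0.1536 0.1536 0.23
0.153 0.153 0.52
0.1524 0.1523 0.99
0.1518 0.1517 0.45
0.1512 0.1512 0.21
0.1506 0.1506 0.61
0.15 0.1499 0.79
0.1494 0.1493 0.33
0.1488 0.1488 0.46
0.1482 0.1481 0.64
0.1476 0.1475 0.76
0.147 0.147 0.77
0.1464 0.1464 0.3
0.1458 0.1457 0.52
0.1452 0.1452 1.18
0.1446 0.1445 1.21
0.144 0.1439 0.85
0.1434 0.1433 0.29
0.1428 0.1428 0.47
0.1422 0.1422 0.69
0.1416 0.1415 0.49
0.141 0.1409 0.94
0.1404 0.1405 1.39
0.1398 0.14 3.93
30.175 4.606736390628242 [ 0.50529669 -0.11930947  0.14000754] [-2.52538944 -1.55054698  5.25535095]
```

Run:
```python
from h import *
T=[.5052,-.1193]
bot.set_gripper(.55); print(bot.current_contact_force())
bot.line_to([*T,.20],max_speed=.1); 
a=YAW;y=np.array([-np.sin(a),np.cos(a)])
P=np.array(T)+y*.05
bot.set_gripper(0)
bot.line_to([*P,.20],max_speed=.15); bot.hold(.2)
print(bot.current_clock(),bot.current_opening(),bot.current_ee_pos(),bot.current_contact_force())
for n in("top","side"):
    c=bot.read_camera(n); cv2.imwrite(f"pics/{n}5.png",c["pixels"]); np.savez(n+"5.npz",**c)
a=cv2.imread("pics/side5.png")[130:260,240:370];cv2.imwrite("pics/z5.png",cv2.resize(a,(590,590),interpolation=cv2.INTER_CUBIC))
```

```text
[ 0.66300284 -0.6348623  -0.43651869]
33.2083 0.0033433343571928806 [ 0.48462007 -0.0745942   0.20006152] [0.96350925 0.07878681 0.52184709]
```

View pics/z5.png

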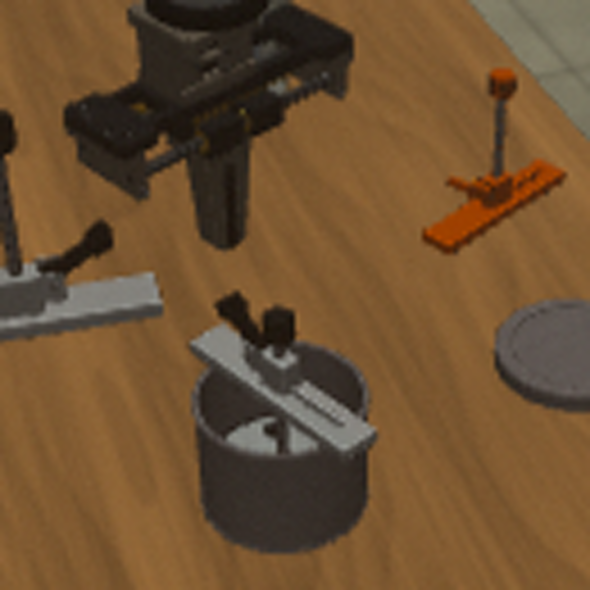

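Run:
```python
from h import *
T=[.5052,-.1193];a=YAW;y=np.array([-np.sin(a),np.cos(a)]);P=np.array(T)+y*.050
bot.line_to([*P,.165],max_speed=.08)
def F(n=4):
    v=[]
    for _ in range(n): v.append(bot.current_contact_force()); bot.hold(.02)
    return np.median(v,0)
for z in np.arange(.164,.1235,-.001):
    bot.line_to([*P,z],max_speed=.015); f=F()
    print(round(z,4),bot.current_ee_pos()[2].round(4),f.round(1))
    if f[2]>(12 if z<.1345 else 10): break
print(bot.current_clock())
c=bot.read_camera("side"); cv2.imwrite("pics/side6.png",c["pixels"])
a=c["pixels"][130:260,240:370];cv2.imwrite("pics/z6.png",cv2.resize(a,(590,590),interpolation=cv2.INTER_CUBIC))
```

```text
0.164 0.1644 [ 0.1  0.  -0.4]
0.163 0.163 [ 0.1 -0.1 -0.1]
0.162 0.162 [ 0.4  0.2 -0.1]
0.161 0.161 [-0.1  0.3  0.4]
0.16 0.16 [ 0.1  0.1 -0.2]
0.159 0.159 [-0.  -0.2  0.1]
0.158 0.158 [-0.5 -0.2  0.2]
0.157 0.157 [ 0.2 -0.2 -0.1]
0.156 0.156 [ 0.3  0.2 -0.4]
0.155 0.155 [ 0.2 -0.1 -0.3]
0.154 0.154 [-0.2  0.2 -0. ]
0.153 0.1532 [-0.8  0.4  2.5]
0.152 0.1522 [-2.1  3.3  5.1]
0.151 0.1512 [-2.2  4.   5.2]
0.15 0.1501 [-1.4  3.5  4.8]
0.149 0.149 [-0.7  3.8  4.2]
0.148 0.148 [-0.7  2.9  3.6]
0.147 0.1469 [-0.7  2.4  3.3]
0.146 0.1459 [-0.4  2.3  3. ]
0.145 0.1449 [-0.9  2.3  2.4]
0.144 0.1439 [-0.6  1.6  2.2]
0.143 0.1429 [-0.9  1.8  2.2]
0.142 0.1419 [-0.9  1.5  1.8]
0.141 0.1409 [-0.6  1.3  1.8]
0.14 0.1399 [-0.5  1.1  1.8]
0.139 0.1389 [-0.2  1.4  1.6]
0.138 0.1379 [-0.6  1.4  1.5]
0.137 0.1369 [0.1 1.1 1.5]
0.136 0.1359 [-0.3  1.6  1.4]
0.135 0.1349 [-0.   1.2  1.1]
0.134 0.1339 [0.1 1.4 1.5]
0.133 0.133 [-0.3  1.   1.8]
0.132 0.1319 [0. 1. 1.]
0.131 0.1309 [-0.4  1.3  1.2]
0.13 0.1302 [-1.5  1.9  4.3]
0.129 0.13 [-4.   2.8  9.3]
0.128 0.1298 [-6.2  3.4 14.7]
45.6083
```

View pics/z6.png

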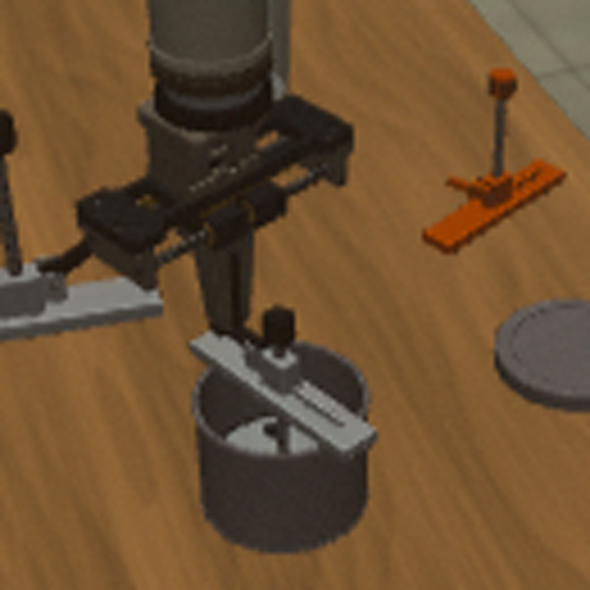

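Run:
```python
from h import *
p=bot.current_ee_pos()
bot.line_to([p[0],p[1],.20],max_speed=.12)
bot.line_to([.38,.02,.24],max_speed=.3)
for n in("top","side"):
    c=bot.read_camera(n); cv2.imwrite(f"pics/{n}7.png",c["pixels"]); np.savez(n+"7.npz",**c)
print(bot.current_clock())
a=cv2.imread("pics/side7.png")[180:260,260:340];b=cv2.imread("pics/top7.png")[190:260,295:365]
o=np.zeros((400,800,3),np.uint8);o[:,:400]=cv2.resize(a,(400,400),interpolation=cv2.INTER_CUBIC);o[:,400:]=cv2.resize(b,(400,400),interpolation=cv2.INTER_CUBIC);cv2.imwrite("pics/z7.png",o)
```

```text
47.1417
```

View pics/z7.png

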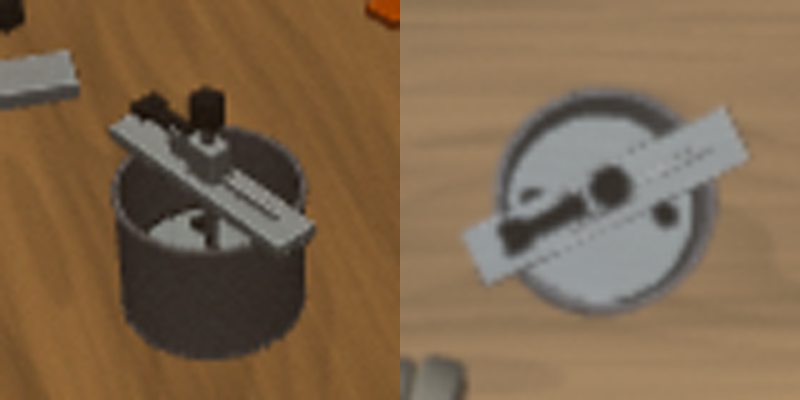

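Run:
```python
from h import *
t=cam("top","top7.npz");s=cam("side","side7.npz")
def dk(c):return (cv2.cvtColor(c["pixels"],cv2.COLOR_BGR2HSV)[...,2]<62).astype(np.uint8)
c=np.array([.5055,-.1195]);a=YAW;x=np.array([np.cos(a),np.sin(a)]);y=np.array([-np.sin(a),np.cos(a)])
o=np.array([*c,.095])
A=cv2.resize(s["pixels"][185:245,270:330],None,fx=9,fy=9,interpolation=cv2.INTER_CUBIC)
B=cv2.resize(t["pixels"][195:250,300:360],None,fx=9,fy=9,interpolation=cv2.INTER_CUBIC)
def D(X,col):
    X=np.array([*(c+x*X[0]+y*X[1]),.095+X[2]])
    cv2.circle(A,tuple(int(v) for v in (proj(s,X)-[270,185]+.5)*9),2,col,-1)
    cv2.circle(B,tuple(int(v) for v in (proj(t,X)-[300,195]+.5)*9),2,col,-1)
for i in(-1,1):
    for j in(-1,1):D((.016*i,.08*j,.01),(0,0,255))
def lev(q):
    ca,sa=np.cos(q),np.sin(q); return [(0,.02+r*ca-.005*sa,.03+r*sa+.005*ca) for r in(.026,.036,.046)]
for X in lev(0):D(X,(0,255,0))
for X in lev(.3):D(X,(0,255,255))
for X in lev(.6):D(X,(255,0,255))
D((0,0,.1315-.0685+.0+.0),(255,0,0))
O=np.zeros((540,1080,3),np.uint8);O[:,:540]=A;O[:495,540:]=B
cv2.imwrite("pics/z8.png",cv2.resize(O,None,fx=.74,fy=.74))
```

```text
(no output)
```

View pics/z8.png

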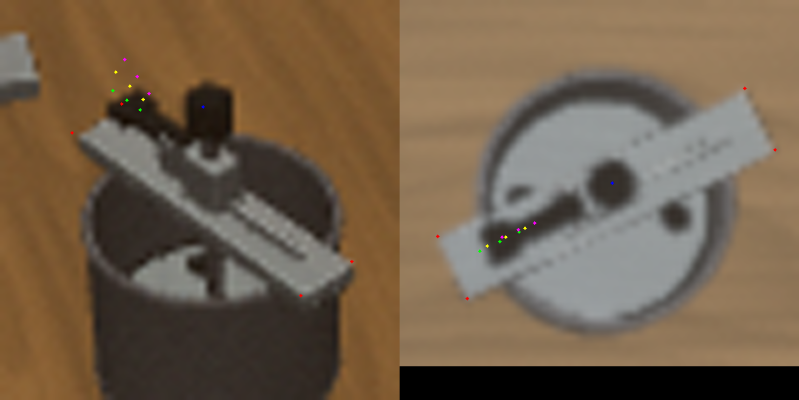

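Run:
```python
from workcell import bot
bot.job_done(); print(bot.current_clock())
```

```text
the job is handed in; nothing more can be done
the job is handed in; nothing more can be done
```

I set the smaller grey gauge across the tin, lowered the rod to the disc, locked it and let go. The job was handed in about 47 s into the 72 s limit. No verdict is reported.

- **Reading:** the foot met the disc about 66–67 mm below the rim, going by the tool height at contact.
- **Bridge seating:** the bridge met the rim with the tool within about 1 mm of the expected height. The last pictures show it flat and within a few millimetres of the tin's centre.
- **Foot force:** I stopped lowering when the wrist force had risen by about 4 N, well under the 15 N limit.
- **Lock:** the lever hit a hard stop (14.7 N) with the fingertip 130 mm above the worktop, which is the expected height for a locked lever. The last pictures from both cameras show it level.
- **Other things:** the arm stayed well clear of the lid, kettle and spoon holder, but I did not measure their positions again at the end.

**Checks that disagreed or could not be made:**
- **Cameras:** the two views disagreed by about 1 pixel (2–3 mm), so I placed the gauge using a value between them.
- **Lever force:** it fell from 5 N to about 1–2 N partway down, although the lever was meant to be stiffest at the end of its swing. I judged the lock closed from the stop height and the pictures.
- **Foot contact after release:** I could not measure it directly. I am relying on the rod's friction and the lock to hold it.

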